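# Feel out the free play of the model turntable and lock it in the middle

## Robot

A 6-joint arm with a two-finger parallel gripper is mounted at the origin on the work surface. World frame = base frame: x ahead of the robot, y to its left, z up, the work surface at z = 0. Lengths are in m, angles in rad, forces in N, time in s.
With the tool pointing down it reaches from about 0.375 to 0.975 m from the base axis. Payload 3.8 kg.
Tool frame: the origin (TCP) lies on the centre line of the jaws, within the pads' length; the fingertips stand env.tip_reach ahead of it and the grasp point (between the pads) is the TCP (env.tip_reach is the distance from the TCP to the fingertips, in m); z points along the fingers, y is the line along which they close (so a half turn about z gives the same grasp; the last joint's range is limited). The gripper opens to 85 mm and grips with 20 to 120 N. Pads are 22 mm wide; open, the fingers measure 114 mm over their backs; the gripper's body (76 mm by 85 mm) begins 54 mm behind the grasp point. The pads swing forward as they close: fully open they stand 13 mm farther back than shut.
Start: joints at [1.166, 0.264, 1.604, -0, 1.274, -0.037], TCP at [0.243, 0.63, 0.25] pointing down, gripper open.
Joint ranges: [-2.63, 2.63], [-0.94, 2.18], [0.31, 2.57], [-1.31, 4.45], [0, 2.66], [-2.55, 2.55]. Speed limits (rad/s): [2.57, 2.57, 3.14, 3.14, 3.14, 3.14].

## Interface

Orientations are given as [roll, pitch, yaw] about the fixed x, y, z axes, in that order (R = Rz(yaw) Ry(pitch) Rx(roll)).
In Python, from bench import env gives the robot as it stands.
- The arm moves only by the tool send_rows, never from a script. Its arguments are lists of equal length, an entry for each row: "dr": the turn, a rotation vector about the world's x, y, z in degrees, a list of three; "slide": the shift along the world's x, y, z in mm, a list of three; "fingers": the finger opening in mm, from 0 to 85.4. A call has 1 to 8 rows; each row shifts and turns the commanded pose from where the row before left it; what a row does not reach is not made up. A row lasts 1/10 s, in which the tool goes at most 50 mm and 8.59 degrees, less where a joint would pass 70% of its speed; a pose out of reach is approached as far as the arm can. A call with a gripper value outside its range is refused whole. The fingers move at their own pace and stop on an object; "newtons" is the grip in N (left out, the last holds). Time passes only in rows, so rows that do not move let the fingers close. It gives the time, the measured TCP pose, the force, the opening and the grip force at its end, in the units of the state.
- env.state(): the state, without advancing time (a new reading comes with each control period).
- env.read_camera(name): name is "scene" or "top"; returns the picture (420x560x3 uint8, red, green, blue); there is no depth.
- env.camera_info(name): a dict with "fx", "fy", "cx", "cy" (pixels), "k1" (the pictures are not rectified: a ray, as slopes to the right and down, at radius r is drawn at 1 + k1 r^2 times it, then the intrinsics apply), "R" (3x3) and "t" (3): a world point X has camera coordinates R X + t. Camera axes: x right, y down, z forward; pixel columns grow to the right and rows downward; lengths in m; the calibration is good to about 2 mm. A picture is of the moment at which its call begins. camera_info takes no time and is no camera call.
- env.hand_in(): hands the job in; it is judged then, once.
The state is a dict: "time_s": time; "qpos": joint angles; "joint_vel": joint speeds; "effort": joint torques, N m; "tool_pos": TCP position; "tcp_rot": TCP orientation; "force": force on the tool from outside, world axes, zero at the start; "ft_torque": the same for the moment, N m; "opening": finger opening in m; "grip_force": force on a finger pad.
Only numpy, scipy, OpenCV 4.12 (cv2) and the standard library are available. Lean on these libraries where they do the work, as an engineer would, in place of code of your own. Each camera call takes 0.05 s, during which the arm holds its last target. There are 200 camera calls.

## Task

The hand lever of the model turntable has some free play between two springy rubber buffers hidden in its base, and this play is different every time. Feel it out with the lever's black knob: turn it gently counter-clockwise (seen from above) until a buffer clearly pushes back, then clockwise until the other one does, never squeezing a buffer hard; then set the lever to the middle of its free play, push the yellow lock pin on the lever fully down without force, and let go, leaving everything else where it is.

Things in the scene. Friction and masses are not known exactly. Their poses are not given: they have to be found in the camera images.
- turntable: grey painted base of the model turntable, fixed to the cart, 220 (x) x 150 (y) x 42 mm high; origin at the centre of its underside; x points from the lever's knob end to the pivot end. On its top: a dark arc-shaped slot (hides the coupling), and over the pivot a round aluminium plate, 72 mm across, top 72 mm above the cart.
- pivot (a point): the lever's vertical turning axis, 60 mm ahead (+x) of the base's centre, at the height of the lever, 55 mm above the cart. Hidden in the base, at each end of the lever's play, is a rubber buffer, both equally springy: each further mm of knob travel adds about 1.2 N at the knob; above about 10 N at the knob a buffer is being hurt.
- knob (a point): centre of the black upright cylindrical knob at the lever's free end, 22 mm across, 35 mm tall (70 to 105 mm above the cart; this point at 87.5 mm), always 110 mm from the pivot axis. Seen from the pivot it starts within about 0.3 rad of the base's -x direction.
- lever: steel bar lever below the knob, 18 mm wide, 10 mm thick, top 60 mm above the cart, running from pivot to knob; origin on the pivot axis at cart height, -x towards the knob. It turns with an even drag of about 1 N at the knob and stays where left. Its free play is 0.25 to 0.48 rad in all; it starts inside it, and no pose tells where the ends are.
- pin_top (a point): centre of the top face of the yellow lock pin's cap, 20 mm across; the pin stands upright on the lever, on the line from pivot to knob, 60 mm from the pivot and 50 mm from the knob; top 85 mm above the cart when up, 73 mm when fully down.
- lock_pin (a joint): how far the lock pin is pushed down, m: 0 up (at the start), 0.012 fully down. It moves with about 3 N of friction and stays where it is left. It goes fully down only with the lever within about 0.04 rad of the middle of its free play; elsewhere it strikes steel after 3 mm.
- model: white resin dental arch model, 42 x 46 x 24 mm, standing loose on the turntable's round plate; origin under its centre. Leave it alone.
- spare_model: another such white resin model on the cart, 42 x 46 x 24 mm; origin under its centre. Leave alone.
- bite_block: red rubber bite block, 55 x 26 x 23 mm; origin under its centre. Leave alone.
- glass_cup: glass beaker-shaped cup, 68 mm across, 85 mm tall; origin under its centre. Leave alone.
- pliers_a: chrome pliers, about 125 mm long and 10 mm thick, lying across the magnetic strip; origin under the rivet. Leave alone.
- pliers_b: chrome pliers like the other, on the same strip; origin under the rivet. Leave alone.
Not all that is in view belongs to the job. What is shaped like the part that bears knob but green or red is not meant.

How it is judged:
By the outcome, as a careful person would: the job done as asked, in the order asked, and still so for the second after the job is handed in, with the robot touching nothing.
It also fails if it takes over 72 s, if anything falls off the work surface, if the arm or the gripper's body presses on something with over 40 N, if the wrist force passes 120 N, or if a joint passes its speed limit or range.

## Working session

There is one attempt and no reset: what is moved stays moved. The work goes in short steps, Python scripts to look and compute and a tool call to move; the robot and the scene stay as the last step left them, time stands still between calls to the robot, and variables do not carry over. Pictures are saved under pics/ and viewed, at most 10 in all, crops included, and the job is handed in when it is done.

Besides the shell and the picture viewer there is one more tool, called after "Call:" as name(argument=value, ...), one argument or row to a line, values as JSON. send_rows: Moves the arm, as the interface text tells. Its arguments: {"type":"object","properties":{"dr":{"type":"array","items":{"type":"array","items":{"type":"number"}}},"slide":{"type":"array","items":{"type":"array","items":{"type":"number"}}},"fingers":{"type":"array","items":{"type":"number"}},"newtons":{"type":"number"}},"required":["dr","slide","fingers"]}

```bash
mkdir -p pics; ls
python3 - <<'E'
from bench import env
import cv2
for n in("scene","top"):
    im=env.read_camera(n); cv2.imwrite(f"pics/{n}0.png",im[:,:,::-1]); print(n,env.camera_info(n))
print(env.state(),env.tip_reach)
E
```

```text
pics
scene {'fx': 469.62417061685227, 'fy': 469.62417061685227, 'cx': 281.66736772852727, 'cy': 209.29318312287842, 'k1': -0.14128502640873153, 'R': array([[-0.83909724,  0.54395839, -0.00500892],
       [ 0.42803179,  0.65453306, -0.62319761],
       [-0.33571507, -0.52506737, -0.78204837]]), 't': array([ 0.44360076, -0.23144948,  1.63770784])}
top {'fx': 403.4037190003195, 'fy': 403.4037190003195, 'cx': 281.09926100243723, 'cy': 213.69323066626595, 'k1': -0.024205600043249974, 'R': array([[ 8.12875429e-02, -9.96690668e-01, -2.19035927e-04],
       [-9.74464644e-01, -7.94286898e-02, -2.10023192e-01],
       [ 2.09310758e-01,  1.72857120e-02, -9.77696380e-01]]), 't': array([0.01477707, 0.5635782 , 0.95202248])}
{'time_s': 0.1, 'qpos': array([ 1.16607715e+00,  2.64680651e-01,  1.60525401e+00, -3.00912747e-05,
        1.27370244e+00, -3.69205572e-02]), 'joint_vel': array([-5.88836136e-04, -3.03057863e-03, -1.14031386e-03,  7.84852312e-04,
        1.17048482e-03, -2.27567246e-05]), 'effort': array([ 1.00581296e-04, -5.16706789e+01, -3.68592489e+01, -1.25093425e-04,
        6.30053037e-03,  7.51759785e-06]), 'tool_pos': array([0.24247978, 0.62926835, 0.24907563]), 'tcp_rot': array([-3.13954854e+00, -4.67295482e-05,  2.77380282e+00]), 'force': array([ 0.43908248, -0.63441879, -0.08820038]), 'ft_torque': array([-0.00761394,  0.03609693,  0.03303368]), 'grip_force': 0.0, 'opening': 0.08511431292661331} 0.019
```

View pics/scene0.png

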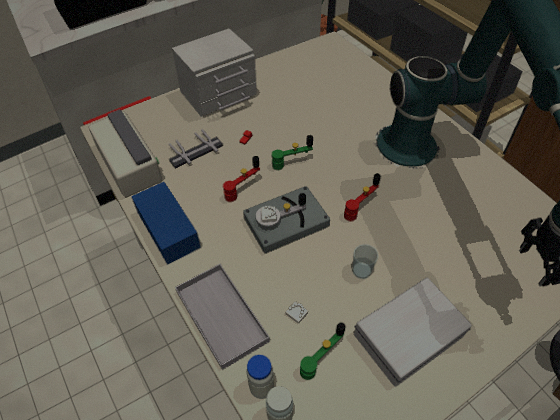

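View pics/top0.png

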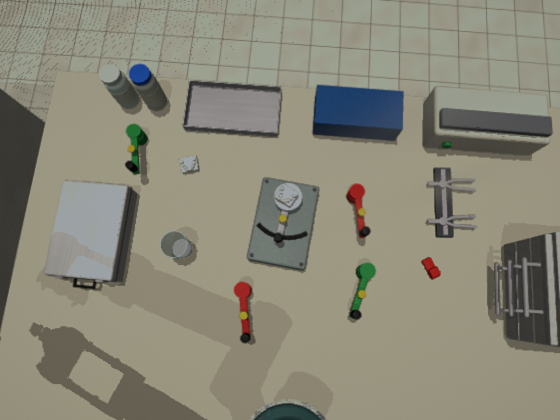

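The lever on the grey base is the one I want: top pin ≈ (283,218), knob ≈ (279,237); scene pin ≈ (287,207), knob ≈ (302,200). These look similar but are ruled out by colour:
- **Red:** top (358,210) and (244,312).
- **Green:** top (135,150) and (362,292).

I'll check the choice in a close crop.

```bash
cat > h.py <<'E'
import numpy as np, cv2
from bench import env
def ray(n,u,v):
    c=env.camera_info(n); K=np.array([[c['fx'],0,c['cx']],[0,c['fy'],c['cy']],[0,0,1]])
    p=cv2.undistortPoints(np.array([[[u,v]]],float),K,np.array([c['k1'],0,0,0.]))[0,0]
    R=c['R']; return -R.T@c['t'], R.T@np.array([p[0],p[1],1])
def onz(n,u,v,z):
    o,d=ray(n,u,v); return o+d*(z-o[2])/d[2]
def tri(a,b):
    (o1,d1),(o2,d2)=ray("scene",*a),ray("top",*b)
    s=np.linalg.lstsq(np.c_[d1,-d2],o2-o1,rcond=None)[0]
    p,q=o1+s[0]*d1,o2+s[1]*d2; return (p+q)/2,np.linalg.norm(p-q)
def yellow(im,box):
    x0,y0,x1,y1=box; h=cv2.cvtColor(im[y0:y1,x0:x1],cv2.COLOR_RGB2HSV)
    m=cv2.inRange(h,(18,130,90),(35,255,255)); M=cv2.moments(m,True)
    return (M['m10']/M['m00']+x0,M['m01']/M['m00']+y0,M['m00'])
E
python3 - <<'E'
from h import *
s=cv2.imread("pics/scene0.png"); t=cv2.imread("pics/top0.png")
a=yellow(s[:,:,::-1].copy(),(270,190,300,225)); b=yellow(t[:,:,::-1].copy(),(265,205,300,232))
print(a,b,tri(a[:2],b[:2]), onz("top",*b[:2],.085), onz("scene",*a[:2],.085))
c=np.hstack([cv2.resize(s[180:255,238:338],(800,600)),cv2.resize(t[170:275,240:328],(503,600))])
c=cv2.resize(c,(800,368),interpolation=cv2.INTER_AREA)
cv2.imwrite("pics/crop1.png",c)
E
```

```text
(286.3103448275862, 205.68965517241378, 29.0) (282.39130434782606, 218.0, 46.0) (array([0.54677136, 0.05540783, 0.07874015]), np.float64(0.002197149255996458)) [0.54467717 0.05606819 0.085     ] [0.55029212 0.05878466 0.085     ]
```

View pics/crop1.png

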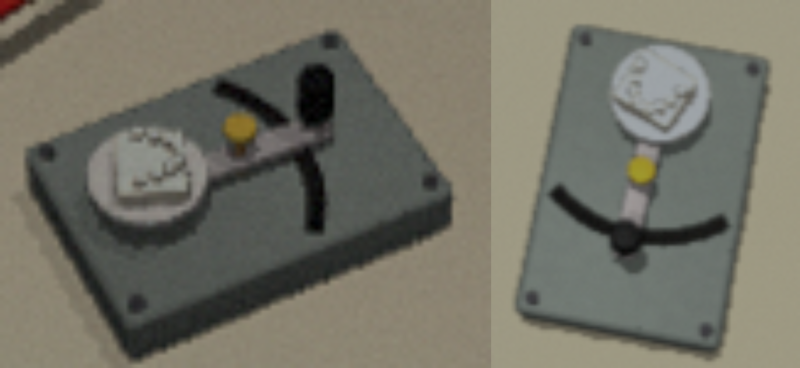

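The close crop confirms it: a steel lever with a yellow pin and black knob on the grey base, with the white model on the round plate. Now I'll measure the axis from the plate, the base corners and the knob.

Run:
```python
from h import *
t=cv2.imread("pics/top0.png"); s=cv2.imread("pics/scene0.png")
g=cv2.cvtColor(t,cv2.COLOR_BGR2GRAY)
def big(m,x0,y0):
    c=max(cv2.findContours(m,cv2.RETR_EXTERNAL,cv2.CHAIN_APPROX_NONE)[0],key=cv2.contourArea); return (c+[x0,y0]).astype(np.float32)
# plate
c=big(cv2.inRange(g[175:215,265:312],140,255),265,175); e=cv2.fitEllipse(c); print("plate",e,onz("top",*e[0],.072))
k=yellow(s[:,:,::-1].copy(),(270,190,300,225))
# base
hsv=cv2.cvtColor(t,cv2.COLOR_BGR2HSV)[170:275,240:328]; b=t[170:275,240:328].astype(int)
m=((b[:,:,2]-b[:,:,0])<2).astype(np.uint8)*255
m=cv2.morphologyEx(m,cv2.MORPH_CLOSE,np.ones((9,9)));c=big(m,240,170); r=cv2.minAreaRect(c); print("base",r)
P=np.array([onz("top",*q,.042) for q in cv2.boxPoints(r)]); print(P.round(4),P.mean(0)); print([np.linalg.norm(P[i]-P[i-1]).round(4) for i in range(4)])
# knob
gg=g[226:250,268:292]; print(gg[::1, ::1])
gs=cv2.cvtColor(s,cv2.COLOR_BGR2GRAY); c=big(cv2.inRange(gs[185:215,292:312],0,40),292,185); print("knob scene",cv2.minAreaRect(c))
C=[onz("top",240+(x-491)/3.51,170+y/3.505,.042) for x,y in((586,38),(753,68),(706,330),(532,298))];C=np.array(C);print(C.round(4),C.mean(0))
print("knobtop",onz("top",278.7,237,.105))
```

```text
plate ((287.53045654296875, 195.12030029296875), (24.86296844482422, 24.873044967651367), 23.624103546142578) [0.60660021 0.04813608 0.072     ]
base ((282.9289245605469, 223.2483673095703), (58.33219909667969, 84.15367126464844), 10.784297943115234)
[[ 0.4418  0.1377  0.042 ]
 [ 0.6592  0.1181  0.042 ]
 [ 0.6419 -0.0325  0.042 ]
 [ 0.4264 -0.0067  0.042 ]] [0.54233708 0.0541532  0.042     ]
[np.float64(0.1452), np.float64(0.2183), np.float64(0.1516), np.float64(0.2171)]
[[116 114 115 114 115 116 116 116 113 115 134 154 152 151 148 142 109  69
   86 107 114 114 114 112]
 [117 114 116 115 115 116 116 115 109 117 143 152 151 150 148 142 111  81
  107 114 112 114 114 113]
 [116 118 116 115 116 116 118 116 109 120 147 154 151 151 148 135 100  93
  113 115 113 115 114 115]
 [ 92 116 118 116 118 118 117 116 110 122 151 152 150 149 149 129  99 110
  115 114 114 114 113 112]
 [ 50  82 107 118 119 118 117 118 117 131 150 143 139 143 146 121  93 114
  118 116 115 115 115 113]
 [ 24  41  60  83 105 114 118 118 120 133 143 138 135 136 131 102  88 116
  116 115 116 116 113 114]
 [ 18  24  26  38 
[... 1370 characters left out ...]
 116 116 116 115 114 113]
 [117 121 118 119 118 119 119 119 116  98  75  69  71  70  72  89 109 117
  115 114 116 115 113 113]
 [119 120 119 118 118 118 116 119 119 116  98  76  72  75  91 112 117 117
  116 114 114 114 114 116]
 [119 118 120 118 117 116 117 118 119 118 116 108 110 108 113 118 118 117
  115 115 115 113 114 115]
 [120 117 119 117 118 117 118 117 117 117 118 116 115 116 117 118 118 118
  118 116 114 115 113 115]]
knob scene ((301.5, 199.0), (12.0, 7.0), 90.0)
[[ 6.484e-01  1.043e-01  4.200e-02]
 [ 6.355e-01 -2.040e-02  4.200e-02]
 [ 4.404e-01  4.000e-04  4.200e-02]
 [ 4.531e-01  1.255e-01  4.200e-02]] [0.5443476  0.05245828 0.042     ]
knobtop [0.49420214 0.06080134 0.105     ]
```

Base yaw ≈ −0.106 rad, pivot ≈ (0.604, 0.047). The pin is 60 mm and the knob (≈ (0.495, 0.063)) 110 mm from it, so both match the description. Moving above the knob.

Call:
send_rows(
  dr=[
    [0,0,1.6],
    [0,0,1.6],
    [0,0,1.6],
    [0,0,1.6],
    [0,0,1.6],
    [0,0,1.6],
    [0,0,1.6],
    [0,0,1.5],
  ],
  slide=[
    [18,-40,0],
    [18,-40,0],
    [18,-40,0],
    [18,-40,0],
    [18,-40,0],
    [18,-40,0],
    [18,-40,0],
    [18,-40,0],
  ],
  fingers=[60,60,60,60,60,60,60,60],
  newtons=20,
)

```text
time_s: 0.9
tool_pos: [0.3868, 0.308, 0.2499]
tcp_rot: [-3.141, -0.0, 2.997]
force: [0.5, -0.2, 0.2]
opening: 0.0599
grip_force: 0.0
```

Call:
send_rows(
  dr=[
    [0,0,0],
    [0,0,0],
    [0,0,0],
    [0,0,0],
    [0,0,0],
    [0,0,0],
    [0,0,0],
    [0,0,0],
  ],
  slide=[
    [18,-40,0],
    [18,-40,0],
    [18,-40,0],
    [18,-40,0],
    [18,-40,0],
    [18,-46,-20],
    [0,0,-20],
    [0,0,0],
  ],
  fingers=[60,60,60,60,60,60,60,60],
)

```text
time_s: 1.7
tool_pos: [0.4914, 0.065, 0.2081]
tcp_rot: [-3.14, -0.007, 2.992]
force: [-0.7, 0.2, -0.1]
opening: 0.0597
grip_force: 0.0
```

Call:
send_rows(
  dr=[
    [0,0,0],
    [0,0,0],
    [0,0,0],
    [0,0,0],
    [0,0,0],
    [0,0,0],
    [0,0,0],
    [0,0,0],
  ],
  slide=[
    [0,0,-20],
    [0,0,-20],
    [0,0,-20],
    [0,0,-20],
    [0,0,-20],
    [0,0,-19],
    [0,0,0],
    [0,0,0],
  ],
  fingers=[60,60,60,60,60,60,60,60],
)

```text
time_s: 2.5
tool_pos: [0.4935, 0.0675, 0.093]
tcp_rot: [3.142, -0.0, 2.997]
force: [0.5, 0.6, 0.8]
opening: 0.06
grip_force: 0.0
```

Run:
```python
from h import *
t=env.read_camera("top"); s=env.read_camera("scene"); print(env.state()['tool_pos'],env.state()['tcp_rot'],env.state()['force'])
cv2.imwrite("pics/c2.png",np.hstack([cv2.resize(s[150:240,230:340],(450,368)),cv2.resize(t[180:270,240:325],(347,368))])[:,:,::-1])
```

```text
[0.49464972 0.06726245 0.09403474] [3.14102159e+00 2.23939330e-03 2.99631061e+00] [0.28292026 0.72676253 0.015347  ]
```

View pics/c2.png

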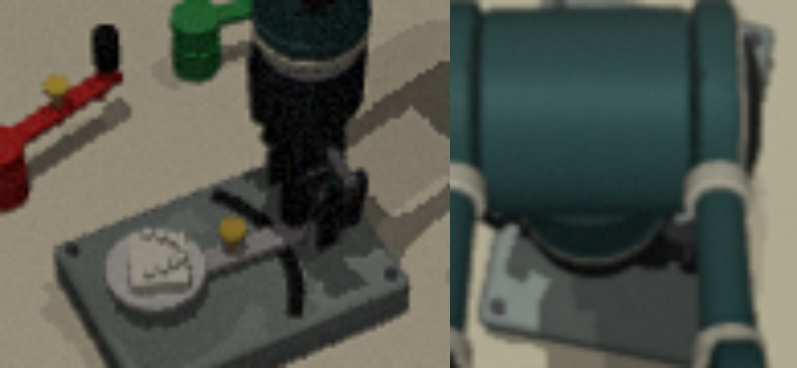

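The fingers straddle the knob; the scene crop shows the gripper over the lever's free end. I'll correct the small y offset and close gently.

Call:
send_rows(
  dr=[
    [0,0,0],
    [0,0,0],
    [0,0,0],
    [0,0,0],
    [0,0,0],
    [0,0,0],
    [0,0,0],
    [0,0,0],
  ],
  slide=[
    [0,-4,-2],
    [0,0,0],
    [0,0,0],
    [0,0,0],
    [0,0,0],
    [0,0,0],
    [0,0,0],
    [0,0,0],
  ],
  fingers=[50,40,34,30,27,24,20,20],
  newtons=20,
)

```text
time_s: 3.4
tool_pos: [0.4936, 0.0627, 0.0906]
tcp_rot: [-3.142, -0.0, 2.995]
force: [0.3, -0.8, 1.7]
opening: 0.0213
grip_force: 20.1
```

Call:
send_rows(
  dr=[
    [0,0,0],
    [0,0,0],
  ],
  slide=[
    [0,0,0],
    [0,0,0],
  ],
  fingers=[20,20],
)

```text
time_s: 3.6
tool_pos: [0.4936, 0.0627, 0.0906]
tcp_rot: [-3.142, -0.0, 2.996]
force: [-0.9, -0.5, 1.7]
opening: 0.0217
grip_force: 20.1
```

Call:
send_rows(
  dr=[
    [0,0,0.57],
    [0,0,0.57],
    [0,0,0.57],
    [0,0,0.57],
  ],
  slide=[
    [-0.15,-1.1,0],
    [-0.15,-1.1,0],
    [-0.15,-1.1,0],
    [-0.1,-1.1,0],
  ],
  fingers=[20,20,20,20],
)

```text
time_s: 4.0
tool_pos: [0.4931, 0.0583, 0.0906]
tcp_rot: [3.141, 0.0, 3.036]
force: [-1.2, 1.0, 2.5]
opening: 0.0212
grip_force: 20.2
```

Call:
send_rows(
  dr=[
    [0,0,0.57],
    [0,0,0.57],
    [0,0,0],
  ],
  slide=[
    [-0.1,-1.1,0],
    [-0.1,-1.1,0],
    [0,0,0],
  ],
  fingers=[20,20,20],
)

```text
time_s: 4.3
tool_pos: [0.4928, 0.0559, 0.0906]
tcp_rot: [-3.141, -0.0, 3.055]
force: [-0.9, 0.3, 2.0]
opening: 0.0212
grip_force: 20.2
```

Call:
send_rows(
  dr=[
    [0,0,0.57],
    [0,0,0.57],
    [0,0,0.57],
    [0,0,0],
  ],
  slide=[
    [-0.1,-1.1,0],
    [-0.1,-1.1,0],
    [-0.1,-1.1,0],
    [0,0,0],
  ],
  fingers=[20,20,20,20],
)

```text
time_s: 4.7
tool_pos: [0.4926, 0.0526, 0.0906]
tcp_rot: [-3.141, 0.0, 3.085]
force: [-0.6, 0.3, 2.5]
opening: 0.0217
grip_force: 20.2
```

Call:
send_rows(
  dr=[
    [0,0,0.57],
    [0,0,0.57],
    [0,0,0],
  ],
  slide=[
    [-0.1,-1.1,0],
    [-0.1,-1.1,0],
    [0,0,0],
  ],
  fingers=[20,20,20],
)

```text
time_s: 5.0
tool_pos: [0.4926, 0.0504, 0.0906]
tcp_rot: [-3.141, 0.001, 3.105]
force: [0.3, 0.4, 2.7]
opening: 0.0212
grip_force: 20.2
```

Call:
send_rows(
  dr=[
    [0,0,0.57],
    [0,0,0.57],
    [0,0,0.57],
    [0,0,0],
  ],
  slide=[
    [0,-1.1,0],
    [0,-1.1,0],
    [0,-1.1,0],
    [0,0,0],
  ],
  fingers=[20,20,20,20],
)

```text
time_s: 5.4
tool_pos: [0.4925, 0.0471, 0.0906]
tcp_rot: [-3.141, 0.0, 3.135]
force: [-0.1, -0.0, 2.7]
opening: 0.0214
grip_force: 20.2
```

Call:
send_rows(
  dr=[
    [0,0,0.57],
    [0,0,0.57],
    [0,0,0],
  ],
  slide=[
    [0,-1.1,0],
    [0,-1.1,0],
    [0,0,0],
  ],
  fingers=[20,20,20],
)

```text
time_s: 5.7
tool_pos: [0.4925, 0.0449, 0.0906]
tcp_rot: [-3.141, 0.0, -3.128]
force: [0.6, 0.1, 1.7]
opening: 0.0214
grip_force: 20.2
```

Call:
send_rows(
  dr=[
    [0,0,0.57],
    [0,0,0.57],
    [0,0,0.57],
    [0,0,0],
  ],
  slide=[
    [0,-1.1,0],
    [0,-1.1,0],
    [0,-1.1,0],
    [0,0,0],
  ],
  fingers=[20,20,20,20],
)

```text
time_s: 6.1
tool_pos: [0.4926, 0.0416, 0.0906]
tcp_rot: [-3.141, 0.001, -3.098]
force: [1.4, -0.2, 1.1]
opening: 0.0213
grip_force: 20.1
```

Call:
send_rows(
  dr=[
    [0,0,0.57],
    [0,0,0.57],
    [0,0,0],
  ],
  slide=[
    [0.1,-1.1,0],
    [0,-1.1,0],
    [0,0,0],
  ],
  fingers=[20,20,20],
)

```text
time_s: 6.4
tool_pos: [0.4927, 0.0395, 0.0906]
tcp_rot: [-3.142, 0.001, -3.079]
force: [3.2, -0.1, 0.4]
opening: 0.0217
grip_force: 20.1
```

Call:
send_rows(
  dr=[
    [0,0,0.57],
    [0,0,0.57],
    [0,0,0],
  ],
  slide=[
    [0.3,-1.1,0],
    [0.3,-1.1,0],
    [0,0,0],
  ],
  fingers=[20,20,20],
)

```text
time_s: 6.7
tool_pos: [0.4929, 0.0375, 0.0905]
tcp_rot: [3.141, -0.0, -3.059]
force: [2.0, 2.6, 2.6]
opening: 0.0209
grip_force: 20.2
```

Call:
send_rows(
  dr=[
    [0,0,0.57],
    [0,0,0.57],
    [0,0,0],
  ],
  slide=[
    [0.3,-1.1,0],
    [0.3,-1.1,0],
    [0,0,0],
  ],
  fingers=[20,20,20],
)

```text
time_s: 7.0
tool_pos: [0.4931, 0.0355, 0.0905]
tcp_rot: [3.141, -0.001, -3.039]
force: [-1.6, 3.6, 4.8]
opening: 0.0214
grip_force: 20.5
```

Call:
send_rows(
  dr=[
    [0,0,0.57],
    [0,0,0],
  ],
  slide=[
    [0.1,-1.1,0],
    [0,0,0],
  ],
  fingers=[20,20],
)

```text
time_s: 7.2
tool_pos: [0.4932, 0.0345, 0.0905]
tcp_rot: [3.141, -0.001, -3.029]
force: [-1.1, 4.6, 5.7]
opening: 0.0214
grip_force: 20.5
```

Call:
send_rows(
  dr=[
    [0,0,0],
  ],
  slide=[
    [0,0,0],
  ],
  fingers=[20],
)

```text
time_s: 7.3
tool_pos: [0.4932, 0.0345, 0.0906]
tcp_rot: [3.141, -0.001, -3.029]
force: [-0.9, 4.3, 4.7]
opening: 0.0212
grip_force: 20.5
```

Call:
send_rows(
  dr=[
    [0,0,0],
  ],
  slide=[
    [0,0,0],
  ],
  fingers=[20],
)

```text
time_s: 7.4
tool_pos: [0.4932, 0.0345, 0.0905]
tcp_rot: [3.141, -0.001, -3.029]
force: [-0.0, 4.3, 5.4]
opening: 0.0214
grip_force: 20.5
```

Call:
send_rows(
  dr=[
    [0,0,0.57],
    [0,0,0],
    [0,0,0],
  ],
  slide=[
    [0.1,-1.1,0],
    [0,0,0],
    [0,0,0],
  ],
  fingers=[20,20,20],
)

```text
time_s: 7.7
tool_pos: [0.4933, 0.0336, 0.0905]
tcp_rot: [3.14, -0.001, -3.019]
force: [-1.7, 5.6, 5.2]
opening: 0.0212
grip_force: 20.5
```

Run:
```python
from bench import env
s=env.state(); print(s['tool_pos'],s['force'],s['ft_torque'])
```

```text
[0.49332815 0.03359829 0.09054374] [-1.73245179  5.64791572  5.21515994] [ 0.75423258  0.13128625 -0.20723406]
```

Call:
send_rows(
  dr=[
    [0,0,-2.1],
    [0,0,-2.1],
    [0,0,-2.1],
    [0,0,-2.1],
    [0,0,-2.1],
    [0,0,-2.1],
    [0,0,-2.1],
    [0,0,0],
  ],
  slide=[
    [-0.5,4,0],
    [-0.4,4,0],
    [-0.2,4,0],
    [0,4,0],
    [0.2,4,0],
    [0.3,4,0],
    [0.4,4,0],
    [0,0,0],
  ],
  fingers=[20,20,20,20,20,20,20,20],
)

```text
time_s: 8.5
tool_pos: [0.4934, 0.061, 0.0906]
tcp_rot: [-3.141, -0.001, 3.009]
force: [-1.3, 1.2, 4.8]
opening: 0.0214
grip_force: 20.4
```

Call:
send_rows(
  dr=[
    [0,0,-0.57],
    [0,0,-0.57],
    [0,0,0],
  ],
  slide=[
    [0.1,1.1,0],
    [0.1,1.1,0],
    [0,0,0],
  ],
  fingers=[20,20,20],
)

```text
time_s: 8.8
tool_pos: [0.4936, 0.0629, 0.0905]
tcp_rot: [-3.141, -0.0, 2.989]
force: [-2.1, 1.8, 5.8]
opening: 0.0216
grip_force: 20.5
```

The yaw torque at the grip carries part of the load, so I'll judge by the total moment about the pivot (r×F + Mz).

```bash
cat > q.py <<'E'
from bench import env
s=env.state(); p,f,m=s['tool_pos'],s['force'],s['ft_torque']
rx,ry=p[0]-.604,p[1]-.048
print(s['time_s'],p.round(4),f.round(1),m.round(3),"yaw %.3f"%s['tcp_rot'][2],"a %.4f"%__import__('math').atan2(ry,-rx),"F_eq %.2f"%((rx*f[1]-ry*f[0]+m[2])/.11))
E
python3 q.py
```

```text
8.8 [0.4936 0.0629 0.0905] [-2.1  1.8  5.8] [0.129 0.143 0.135] yaw 2.989 a 0.1343 F_eq -0.29
```

Call:
send_rows(
  dr=[
    [0,0,-0.57],
    [0,0,-0.57],
    [0,0,0],
  ],
  slide=[
    [0.1,1.1,0],
    [0.2,1.1,0],
    [0,0,0],
  ],
  fingers=[20,20,20],
)

```text
time_s: 9.1
tool_pos: [0.494, 0.0652, 0.0906]
tcp_rot: [-3.141, -0.0, 2.969]
force: [-1.2, 0.7, 5.4]
opening: 0.0217
grip_force: 20.5
```

```bash
python3 q.py
```

```text
9.1 [0.494  0.0652 0.0906] [-1.2  0.7  5.4] [0.175 0.172 0.141] yaw 2.969 a 0.1546 F_eq 0.77
```

Call:
send_rows(
  dr=[
    [0,0,-0.57],
    [0,0,-0.57],
    [0,0,0],
  ],
  slide=[
    [0.2,1.1,0],
    [0.2,1.1,0],
    [0,0,0],
  ],
  fingers=[20,20,20],
)

```text
time_s: 9.4
tool_pos: [0.4943, 0.0674, 0.0905]
tcp_rot: [-3.141, -0.0, 2.949]
force: [-1.1, 1.1, 5.2]
opening: 0.0216
grip_force: 20.5
```

```bash
python3 q.py
```

```text
9.4 [0.4943 0.0674 0.0905] [-1.1  1.1  5.2] [0.23  0.202 0.024] yaw 2.949 a 0.1747 F_eq -0.72
```

Call:
send_rows(
  dr=[
    [0,0,-0.57],
    [0,0,-0.57],
    [0,0,0],
  ],
  slide=[
    [0.2,1.1,0],
    [0.2,1.1,0],
    [0,0,0],
  ],
  fingers=[20,20,20],
)

```text
time_s: 9.7
tool_pos: [0.4948, 0.0696, 0.0906]
tcp_rot: [-3.141, -0.0, 2.929]
force: [-0.8, 2.0, 4.5]
opening: 0.0215
grip_force: 20.5
```

```bash
python3 q.py
```

```text
9.7 [0.4948 0.0696 0.0906] [-0.8  2.   4.5] [0.197 0.153 0.146] yaw 2.929 a 0.1948 F_eq -0.45
```

Call:
send_rows(
  dr=[
    [0,0,-0.57],
    [0,0,-0.57],
    [0,0,0],
  ],
  slide=[
    [0.2,1.1,0],
    [0.2,1.1,0],
    [0,0,0],
  ],
  fingers=[20,20,20],
)

```text
time_s: 10.0
tool_pos: [0.4952, 0.0717, 0.0905]
tcp_rot: [-3.141, -0.0, 2.909]
force: [-1.1, 0.7, 5.0]
opening: 0.0213
grip_force: 20.5
```

```bash
python3 q.py
```

```text
10.0 [0.4952 0.0717 0.0905] [-1.1  0.7  5. ] [0.126 0.222 0.079] yaw 2.909 a 0.2148 F_eq 0.29
```

Call:
send_rows(
  dr=[
    [0,0,-0.57],
    [0,0,-0.57],
    [0,0,0],
  ],
  slide=[
    [0.2,1.1,0],
    [0.2,1.1,0],
    [0,0,0],
  ],
  fingers=[20,20,20],
)

```text
time_s: 10.3
tool_pos: [0.4956, 0.0737, 0.0905]
tcp_rot: [-3.141, -0.0, 2.889]
force: [-1.0, -1.2, 4.5]
opening: 0.0213
grip_force: 20.5
```

```bash
python3 q.py
```

```text
10.3 [0.4956 0.0737 0.0905] [-1.  -1.2  4.5] [-0.023  0.151  0.09 ] yaw 2.889 a 0.2325 F_eq 2.21
```

Call:
send_rows(
  dr=[
    [0,0,-0.57],
    [0,0,-0.57],
    [0,0,0],
  ],
  slide=[
    [0.2,1.1,0],
    [0.2,1.1,0],
    [0,0,0],
  ],
  fingers=[20,20,20],
)

```text
time_s: 10.6
tool_pos: [0.4961, 0.0755, 0.0905]
tcp_rot: [-3.14, 0.0, 2.87]
force: [-1.5, -2.5, 6.3]
opening: 0.0218
grip_force: 20.5
```

```bash
python3 q.py
```

```text
10.6 [0.4961 0.0755 0.0905] [-1.5 -2.5  6.3] [-0.263  0.169  0.266] yaw 2.870 a 0.2491 F_eq 5.25
```

Call:
send_rows(
  dr=[
    [0,0,-0.57],
    [0,0,0],
  ],
  slide=[
    [0.2,1.1,0],
    [0,0,0],
  ],
  fingers=[20,20],
)

```text
time_s: 10.8
tool_pos: [0.4963, 0.0764, 0.0905]
tcp_rot: [-3.14, 0.0, 2.86]
force: [0.2, -3.0, 4.7]
opening: 0.0217
grip_force: 20.5
```

```bash
python3 q.py
```

```text
10.8 [0.4963 0.0764 0.0905] [ 0.2 -3.   4.7] [-0.333  0.033  0.212] yaw 2.860 a 0.2576 F_eq 4.78
```

Call:
send_rows(
  dr=[
    [0,0,-0.57],
    [0,0,0],
  ],
  slide=[
    [0.2,1.1,0],
    [0,0,0],
  ],
  fingers=[20,20],
)

```text
time_s: 11.0
tool_pos: [0.4965, 0.0773, 0.0905]
tcp_rot: [-3.139, 0.001, 2.85]
force: [-0.7, -4.1, 5.2]
opening: 0.0213
grip_force: 20.5
```

```bash
python3 q.py
```

```text
11.0 [0.4965 0.0773 0.0905] [-0.7 -4.1  5.2] [-0.427  0.113  0.289] yaw 2.850 a 0.2658 F_eq 6.76
```

Call:
send_rows(
  dr=[
    [0,0,1.6],
    [0,0,1.6],
    [0,0,1.6],
    [0,0,1.6],
    [0,0,1.6],
    [0,0,1.6],
    [0,0,1.6],
    [0,0,0],
  ],
  slide=[
    [-0.8,-3.1,0],
    [-0.7,-3.1,0],
    [-0.6,-3.1,0],
    [-0.5,-3.1,0],
    [-0.4,-3.1,0],
    [-0.3,-3.1,0],
    [-0.2,-3.1,0],
    [0,0,0],
  ],
  fingers=[20,20,20,20,20,20,20,20],
)

```text
time_s: 11.8
tool_pos: [0.4929, 0.0564, 0.0905]
tcp_rot: [-3.141, -0.0, 3.045]
force: [-1.2, 0.4, 4.6]
opening: 0.0219
grip_force: 20.5
```

```bash
python3 q.py
```

```text
11.8 [0.4929 0.0564 0.0905] [-1.2  0.4  4.6] [0.155 0.129 0.19 ] yaw 3.045 a 0.0757 F_eq 1.38
```

Call:
send_rows(
  dr=[
    [0,0,0],
    [0,0,0],
    [0,0,0],
    [0,0,0],
    [0,0,0],
    [0,0,0],
    [0,0,0],
    [0,0,0],
  ],
  slide=[
    [0,-0.7,0],
    [0,0,0],
    [0,0,0],
    [0,0,0],
    [0,0,0],
    [0,0,0],
    [0,0,20],
    [0,0,30],
  ],
  fingers=[20,20,24,28,36,45,45,45],
)

```text
time_s: 12.6
tool_pos: [0.4908, 0.0559, 0.1386]
tcp_rot: [-3.141, -0.006, 3.044]
force: [-0.1, 0.5, 0.3]
opening: 0.0446
grip_force: 0.0
```

Call:
send_rows(
  dr=[
    [0,0,0],
    [0,0,0],
    [0,0,0],
    [0,0,0],
    [0,0,0],
    [0,0,0],
    [0,0,0],
    [0,0,0],
  ],
  slide=[
    [0,0,40],
    [0,0,40],
    [-30,0,30],
    [-40,0,0],
    [-40,0,0],
    [0,0,0],
    [0,0,0],
    [0,0,0],
  ],
  fingers=[45,45,30,20,10,0,0,0],
)

```text
time_s: 13.4
tool_pos: [0.3839, 0.0562, 0.2508]
tcp_rot: [3.141, 0.001, 3.044]
force: [0.2, -1.0, -0.4]
opening: 0.0003
grip_force: 0.0
```

```bash
python3 q.py
python3 - <<'E'
from h import *
s=env.read_camera("scene"); t=env.read_camera("top")
cv2.imwrite("pics/c3.png",np.hstack([cv2.resize(s[150:260,220:340],(436,400)),cv2.resize(t[170:275,235:330],(362,400))])[:,:,::-1])
a=yellow(s,(270,190,300,225)); print(a,onz("scene",*a[:2],.085), onz("scene",*a[:2],.085)-np.array([.55029212,.05878466,.085]))
try:
    b=yellow(t,(265,205,300,232)); print(b,onz("top",*b[:2],.085))
except Exception as e: print(e)
E
```

```text
13.4 [0.3839 0.0562 0.2508] [ 0.2 -1.  -0.4] [ 0.022  0.011 -0.01 ] yaw 3.044 a 0.0372 F_eq 1.83
(285.6666666666667, 204.74074074074073, 27.0) [0.54991127 0.05481594 0.085     ] [-3.80852077e-04 -3.96871652e-03 -4.16333634e-17]
(283.8695652173913, 218.5, 46.0) [0.54372991 0.0523753  0.085     ]
```

View pics/c3.png

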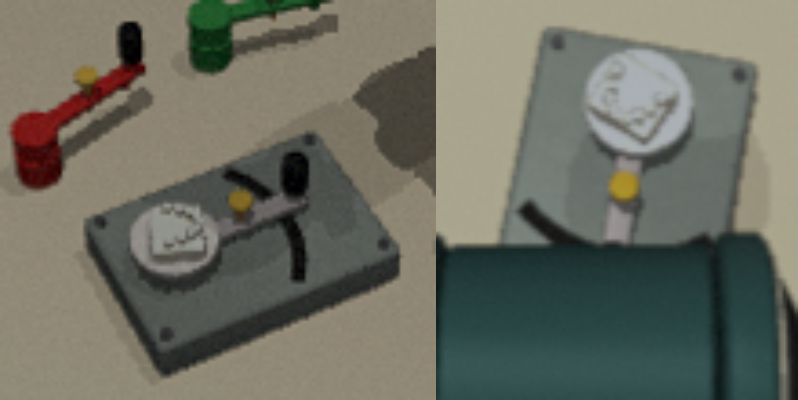

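The lever now sits turned toward the middle. The pin cap shows at scene crop (240,202) and top crop (624,185), which gives ≈ (0.545, 0.053); the model hasn't moved. Going above the pin with closed fingers.

Call:
send_rows(
  dr=[
    [0,0,0],
    [0,0,0],
    [0,0,0],
    [0,0,0],
    [0,0,0],
    [0,0,0],
    [0,0,0],
    [0,0,0],
  ],
  slide=[
    [40,-1,0],
    [40,-1,0],
    [40,-1,0],
    [40,0,0],
    [0,0,-35],
    [0,0,-35],
    [0,0,-30],
    [0,0,-20],
  ],
  fingers=[0,0,0,0,0,0,0,0],
)

```text
time_s: 14.3
tool_pos: [0.5423, 0.053, 0.1268]
tcp_rot: [-3.141, -0.005, 3.044]
force: [0.2, -0.3, -0.5]
opening: -0.0002
grip_force: 0.0
```

Call:
send_rows(
  dr=[
    [0,0,0],
    [0,0,0],
    [0,0,0],
  ],
  slide=[
    [0,0,-5],
    [0,0,-5],
    [0,0,0],
  ],
  fingers=[0,0,0],
)

```text
time_s: 14.6
tool_pos: [0.5438, 0.0532, 0.1207]
tcp_rot: [3.142, 0.0, 3.044]
force: [0.4, -0.7, -0.4]
opening: 0.0001
grip_force: 0.0
```

```bash
python3 q.py
python3 - <<'E'
from h import *
s=env.read_camera("scene")
cv2.imwrite("pics/c4.png",cv2.resize(s[150:250,240:340],(600,600))[:,:,::-1])
E
```

```text
14.6 [0.5438 0.0532 0.1207] [ 0.4 -0.7 -0.4] [-0.012  0.005  0.005] yaw 3.044 a 0.0859 F_eq 0.42
```

View pics/c4.png

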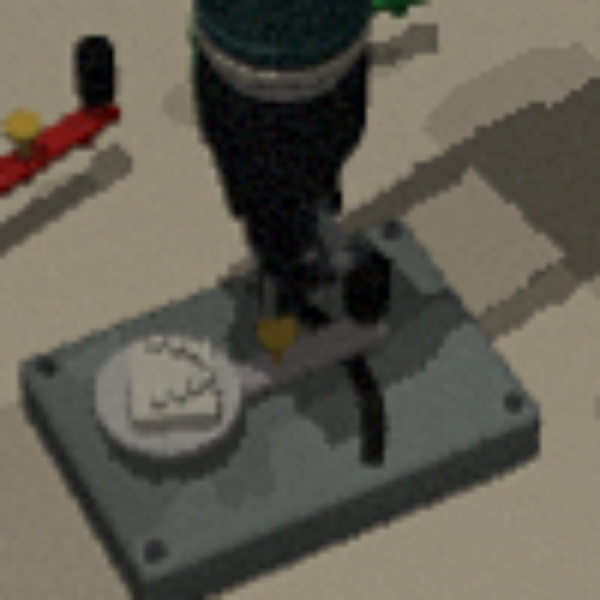

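Run:
```python
from h import *
c=env.camera_info("scene");K=np.array([[c['fx'],0,c['cx']],[0,c['fy'],c['cy']],[0,0,1]])
for X in([.5438,.0532,.1017],[.5548,.0532,.1017],[.5328,.0532,.1017],[.5438,.0532,.085]):
    p=cv2.projectPoints(np.array([X]),cv2.Rodrigues(c['R'])[0],c['t'],K,np.array([c['k1'],0,0,0.]))[0][0,0]; print(X,p,(p-[240,150])*6)
```

```text
[0.5438, 0.0532, 0.1017] [287.14796598 199.80028255] [282.88779587 298.8016953 ]
[0.5548, 0.0532, 0.1017] [283.93811865 201.41902746] [263.62871189 308.51416478]
[0.5328, 0.0532, 0.1017] [290.33991162 198.19067612] [302.03946975 289.14405674]
[0.5438, 0.0532, 0.085] [287.12442888 203.48275614] [282.7465733  320.89653682]
```

Call:
send_rows(
  dr=[
    [0,0,0],
    [0,0,0],
    [0,0,0],
    [0,0,0],
    [0,0,0],
    [0,0,0],
  ],
  slide=[
    [2.5,0,0],
    [0,0,-5],
    [0,0,-5],
    [0,0,-4],
    [0,0,-2],
    [0,0,0],
  ],
  fingers=[0,0,0,0,0,0],
)

```text
time_s: 15.25
tool_pos: [0.5452, 0.0532, 0.104]
tcp_rot: [-3.141, -0.001, 3.044]
force: [-0.6, 0.4, 0.2]
opening: 0.0002
grip_force: 0.0
```

Call:
send_rows(
  dr=[
    [0,0,0],
    [0,0,0],
    [0,0,0],
  ],
  slide=[
    [0,0,-1],
    [0,0,-1],
    [0,0,0],
  ],
  fingers=[0,0,0],
)

```text
time_s: 15.55
tool_pos: [0.5456, 0.0532, 0.1027]
tcp_rot: [3.142, 0.0, 3.044]
force: [-1.0, -0.6, 2.1]
opening: -0.0003
grip_force: 0.9
```

Call:
send_rows(
  dr=[
    [0,0,0],
    [0,0,0],
    [0,0,0],
  ],
  slide=[
    [0,0,-1],
    [0,0,-1],
    [0,0,0],
  ],
  fingers=[0,0,0],
)

```text
time_s: 15.85
tool_pos: [0.5456, 0.0532, 0.1005]
tcp_rot: [3.142, 0.0, 3.044]
force: [-1.2, 0.2, 2.1]
opening: -0.0
grip_force: 1.0
```

Contact came at ≈ 0.103 as expected, with about 2–3 N of friction. Continuing down; a block, if there is one, should show at ≈ 0.100.

Call:
send_rows(
  dr=[
    [0,0,0],
    [0,0,0],
    [0,0,0],
  ],
  slide=[
    [0,0,-1],
    [0,0,-1],
    [0,0,0],
  ],
  fingers=[0,0,0],
)

```text
time_s: 16.15
tool_pos: [0.5456, 0.0532, 0.0984]
tcp_rot: [3.142, 0.0, 3.044]
force: [-0.5, -0.5, 1.8]
opening: 0.0001
grip_force: 0.8
```

Call:
send_rows(
  dr=[
    [0,0,0],
    [0,0,0],
    [0,0,0],
  ],
  slide=[
    [0,0,-1],
    [0,0,-1],
    [0,0,0],
  ],
  fingers=[0,0,0],
)

```text
time_s: 16.45
tool_pos: [0.5456, 0.0532, 0.0963]
tcp_rot: [3.142, 0.0, 3.044]
force: [-1.1, 1.2, 1.2]
opening: -0.0001
grip_force: 0.7
```

Call:
send_rows(
  dr=[
    [0,0,0],
    [0,0,0],
    [0,0,0],
  ],
  slide=[
    [0,0,-1],
    [0,0,-1],
    [0,0,0],
  ],
  fingers=[0,0,0],
)

```text
time_s: 16.75
tool_pos: [0.5456, 0.0532, 0.0943]
tcp_rot: [3.142, 0.0, 3.044]
force: [-0.7, -0.4, 1.4]
opening: -0.0001
grip_force: 0.7
```

Call:
send_rows(
  dr=[
    [0,0,0],
    [0,0,0],
    [0,0,0],
  ],
  slide=[
    [0,0,-1],
    [0,0,-0.5],
    [0,0,0],
  ],
  fingers=[0,0,0],
)

```text
time_s: 17.05
tool_pos: [0.5456, 0.0532, 0.0929]
tcp_rot: [3.142, 0.0, 3.044]
force: [-0.3, 0.4, 1.4]
opening: -0.0
grip_force: 0.9
```

The pin passed the 3 mm strike depth, so the lever is in the middle. Now the last bit, in half-millimetre steps to the stop.

Call:
send_rows(
  dr=[
    [0,0,0],
    [0,0,0],
  ],
  slide=[
    [0,0,-0.5],
    [0,0,0],
  ],
  fingers=[0,0],
)

```text
time_s: 17.25
tool_pos: [0.5456, 0.0532, 0.0925]
tcp_rot: [3.142, 0.0, 3.044]
force: [-0.9, -0.2, 1.5]
opening: -0.0003
grip_force: 1.1
```

Call:
send_rows(
  dr=[
    [0,0,0],
    [0,0,0],
  ],
  slide=[
    [0,0,-0.5],
    [0,0,0],
  ],
  fingers=[0,0],
)

```text
time_s: 17.45
tool_pos: [0.5456, 0.0532, 0.092]
tcp_rot: [3.142, 0.0, 3.044]
force: [-0.5, -0.1, 1.4]
opening: -0.0002
grip_force: 1.3
```

Call:
send_rows(
  dr=[
    [0,0,0],
    [0,0,0],
  ],
  slide=[
    [0,0,-0.4],
    [0,0,0],
  ],
  fingers=[0,0],
)

```text
time_s: 17.65
tool_pos: [0.5456, 0.0532, 0.092]
tcp_rot: [3.142, 0.0, 3.044]
force: [-1.4, 1.0, 4.9]
opening: 0.0002
grip_force: 2.5
```

The pin stopped dead at TCP 0.092 (cap at 73 mm) with 5 N, so it's fully down. Retreating.

Call:
send_rows(
  dr=[
    [0,0,0],
    [0,0,0],
    [0,0,0],
    [0,0,0],
    [0,0,0],
    [0,0,0],
    [0,0,0],
    [0,0,0],
  ],
  slide=[
    [0,0,5],
    [0,0,20],
    [0,0,40],
    [0,0,40],
    [0,0,40],
    [-40,0,10],
    [-40,0,0],
    [-40,0,0],
  ],
  fingers=[0,0,0,0,0,0,0,0],
)

```text
time_s: 18.45
tool_pos: [0.4246, 0.0531, 0.2472]
tcp_rot: [3.141, 0.001, 3.044]
force: [-1.0, 0.4, -0.1]
opening: 0.0002
grip_force: 0.0
```

Call:
send_rows(
  dr=[
    [0,0,0],
    [0,0,0],
    [0,0,0],
    [0,0,0],
  ],
  slide=[
    [-30,0,0],
    [0,0,0],
    [0,0,0],
    [0,0,0],
  ],
  fingers=[0,0,0,0],
)

```text
time_s: 18.85
tool_pos: [0.3965, 0.0532, 0.2469]
tcp_rot: [3.141, 0.001, 3.044]
force: [0.2, 0.4, 0.6]
opening: 0.0004
grip_force: 0.0
```

Run:
```python
from h import *
s=env.read_camera("scene"); t=env.read_camera("top")
a=yellow(s,(270,190,300,225)); b=yellow(t,(265,205,300,232)); print(a,b,onz("scene",*a[:2],.073),onz("top",*b[:2],.073),tri(a[:2],b[:2]))
cv2.imwrite("pics/c5.png",np.hstack([cv2.resize(s[150:260,220:340],(436,400)),cv2.resize(t[170:275,235:330],(362,400))])[:,:,::-1])
```

```text
(285.56, 207.07999999999998, 25.0) (283.93333333333334, 219.44444444444446, 45.0) [0.54962069 0.05384228 0.073     ] [0.54379996 0.05214486 0.073     ] (array([0.54608296, 0.05116687, 0.06727202]), np.float64(0.0030423049009042718))
```

View pics/c5.png

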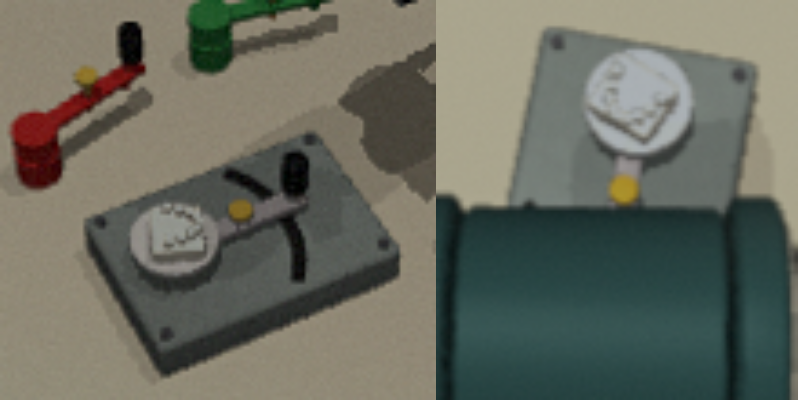

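The pin cap now sits down on the lever (scene crop (240,210)); by triangulation it dropped about 12 mm. The lever and model haven't moved and the robot is clear, so I'm handing in.

```bash
python3 -c "from bench import env; print(env.hand_in())"
```

```text
the job is handed in; nothing more can be done
None
```

I felt out both buffers (at most about 8 N at the knob), set the lever to the middle of its play, pushed the lock pin fully down with about 5 N, let go, and handed in at about 19 s.

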